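# Set the ring gauge out to soak on the granite plate

## Robot

A 6-joint arm with a two-finger parallel gripper is mounted at the origin on a cart in front of the work surface, level with it; the furniture and walls round the work are solid. World frame = base frame: x ahead of the robot, y to its left, z up, the work surface at z = 0. Lengths are in m, angles in rad, forces in N, time in s.
With the tool pointing down it reaches from about 0.275 to 0.85 m from the base axis. Payload 19 kg.
Tool frame: the origin (TCP) lies midway between the tips of the shut fingers; the grasp point (between the pads) lies 19 mm behind it (env.grasp_offset is the distance from the TCP to the grasp point, in m); y points along the fingers, x is the direction in which the jaws open and shut, and the axes are right-handed (so a half turn about y gives the same grasp; the last joint's range is limited). The gripper opens to 85 mm and grips with 20 to 120 N. Pads are 22 mm wide; open, the fingers measure 114 mm over their backs; the gripper's body (76 mm by 85 mm) begins 54 mm behind the grasp point. The pads swing forward as they close: fully open they stand 13 mm farther back than shut.
Start: joints at [-1.45, 0.15, 1.437, -0, 1.554, -0.134], TCP at [0.145, -0.556, 0.231] pointing down, gripper open.
Joint ranges: [-2.8, 2.8], [-0.68, 2.1], [0.12, 2.68], [-1.39, 4.53], [0.16, 2.79], [-2.81, 2.81]. Speed limits (rad/s): [1.89, 1.89, 2.22, 3.01, 3.01, 3.01].

## Interface

Orientations are given as a unit quaternion [w, x, y, z].
In Python, from bench import readout, grab_frame, camera_model, order, silhouettes, spot_point, env gives the robot as it stands.
- The arm moves only by the tool carry_out, never from a script. Its argument "steps" is a list of rows, each a list of 3 entries, a list of its own where there are three numbers: the shift along the tool's x, y, z in units of 80 mm (1.0 is 80 mm), then the turn, a rotation vector about the tool's x, y, z in units of pi rad (1.0 is pi rad), then the opening, from -1 (shut) to 1 (fully open). A call has 1 to 8 rows; each row is the pose to reach, as a shift and turn from the pose measured when the call began, along the tool's axes at that moment, turning the shorter way round; what a row does not reach only later rows make up. A row lasts 1/8 s, in which the tool goes at most 62.5 mm and 10.7 degrees, less where a joint would pass 70% of its speed; a pose out of reach is approached as far as the arm can. A call with a number of a shift or a turn outside -1 to 1 is refused whole. A call with a gripper value outside its range is refused whole. The fingers move at their own pace and stop on an object; "grip_force" is the grip in N (left out, the last holds). Time passes only in rows, so rows that repeat a pose let the fingers close. It gives the time, the measured TCP pose, the force and the opening at its end, in the units of the state.
- readout.sense(): the state, without advancing time (a new reading comes with each control period).
- grab_frame(name): name is "side" or "top" or "wrist"; returns (picture, depth): 480x640x3 uint8, blue, green, red; 480x640 float32, m along the optical axis (not along the pixel's ray), 0 where there is no reading.
- camera_model(name): a dict with "fx", "fy", "cx", "cy" (pixels), "dist_coeffs" ([k1, k2, p1, p2, k3] as OpenCV has them; the pictures are not rectified), "rvec" (rotation vector, rad) and "tvec" (3), from world to camera coordinates, as OpenCV has them; the wrist camera has in their place "mount" (4x4, takes a point from camera to tool coordinates, whose origin is the TCP and whose axes are the tool frame's). Camera axes: x right, y down, z forward; pixel columns grow to the right and rows downward; lengths in m; the calibration is good to about 2 mm. A picture is of the moment at which its call begins: read the wrist's pose just before it. camera_model takes no time and is no camera call.
- order.job_done(): hands the job in, once; it reports no verdict.
Trained networks look in the newest picture that a camera, given by its name, has taken for a name from the list of things; names that differ only in an ending like _2 or _b are one class to them, and where a whole thing is asked for, a point or a joint stands for the part that bears it (a point fixed in the world has none). Each returns a list of dicts, best first, with "confidence" (0 to 1); they miss things now and then, are a little off and sometimes report something else, mostly with a low value. They report only what shows in the picture. A call takes as long as a camera call. They do not tell look-alikes from the thing itself.
- silhouettes(camera, label): "pixels" (480x640 bool, what is visible of it) and "xy" ([column, row] in pixels, amid what is visible of it).
- spot_point(camera, label): "xy" ([column, row] in pixels: a listed point, or the origin of a listed thing).
The state is a dict: "time": time; "joints": joint angles; "dq": joint speeds; "tau": joint torques, N m; "tool_pos": TCP position; "tcp_rot": TCP orientation; "ft_force": force on the tool from outside, world axes, zero at the start; "wrist_torque": the same for the moment, N m; "width": opening from 0.0 (shut) to 1.0 (fully open).
Only numpy, scipy, OpenCV 4.12 (cv2) and the standard library are available. Lean on these libraries where they do the work, as an engineer would, in place of code of your own. Each camera call takes 0.05 s, during which the arm holds its last target.

## Task

Slide the flat cover of the ring-gauge case towards you until it is fully open, by pressing on top of it and dragging it back. Then lift the larger of the two steel rings straight up off its peg and set it down gently, flat and wholly on the granite plate beside the gauge block, so that both come to the same temperature. Leave the smaller ring on its peg and do not disturb the gauge block.

Things in the scene. Friction and masses are not known exactly. Their poses are not given: they have to be found in the camera images.
- case: dark grey case fixed to the table, 150 (x) x 114 (y) x 44 mm high, origin at the centre of its underside, x pointing to its rear (away from the robot, within 0.25 rad), z up. Its cover slides out over the low front wall (-x). Inside floor 8 mm above the table; clear width between the groove lips 100 mm (y -50 to +50). A foam block fills the inside in front of x = -45 mm.
- peg_rear (a point): tip of the rear of two white upright pegs in the case, 10 mm diameter, 25 mm high, tip 33 mm above the table; on the case's middle line at x = +40 mm. Hidden under the shut cover.
- peg_front (a point): tip of the front peg, alike, at x = -14 mm in the case's frame
- cover (a joint): travel of the sliding aluminium cover: 0 m = shut, 0.110 m = fully open at its stop; starts nearly shut. It slides along the case's -x (towards the robot) and about 2 N of friction holds it wherever it is left. A flat plate 144 x 106 x 4.6 mm with no handle, held down in side grooves, its top 39 mm above the table, 5 mm below the top of the case; hides both rings when shut.
- cover_pad (a point): centre of the ribbed thumb patch (34 x 52 mm) on the top face of the cover, in the surface, 39 mm above the table; moves with the cover; its axes are those of the case. A place to press: 5 to 20 N is plenty.
- ring_large_center (a point): centre (half-way up) of the larger steel ring: outer diameter 40 mm, bore 16 mm, 22 mm high, about 0.18 kg, standing flat on the case floor round one of the two pegs (either one), its centre 19 mm above the table; z is its axis
- ring_small_center (a point): centre (half-way up) of the smaller steel ring: outer diameter 28 mm, bore 14 mm, 22 mm high, about 0.08 kg, round the other peg; it stays there
- plate: black granite plate fixed to the table, 110 (x) x 140 (y) mm, its top 24 mm above the table; origin at the centre of its underside, x pointing away from the robot (within 0.25 rad), z up
- plate_top (a point): centre of the top face of the granite plate, axes as the plate's
- gauge_block_center (a point): centre (half-way up) of the loose ground gauge block, 30 x 35 x 11 mm, lying on the plate about 42 mm to the +y side of the plate's centre
Mind the look-alikes: they are no part of the job. Leave any pink look-alike of the plate alone.

How it is judged:
By the outcome, as a careful person would: the job done as asked, in the order asked, and still so for the second after the job is handed in, with the robot touching nothing.
It also fails if it takes over 45 s, if anything falls off the work surface, if the arm or the gripper's body presses on something with over 40 N, if the wrist force passes 120 N, or if a joint passes its speed limit or range.

## Working session

There is one attempt and no reset: what is moved stays moved. The work goes in short steps, Python scripts to look and compute and a tool call to move; the robot and the scene stay as the last step left them, time stands still between calls to the robot, and variables do not carry over. Pictures are saved under pics/ and viewed, and the job is handed in when it is done.

Besides the shell and the picture viewer there is one more tool, called after ">>>" as name([rows], argument=value, ...), one row to a line, values as JSON. carry_out: Moves the arm, as the interface text tells. Its arguments: {"type":"object","properties":{"steps":{"type":"array"},"grip_force":{"type":"number"}},"required":["steps"]}

```bash
ls; mkdir -p pics
python3 - <<'E'
from bench import readout, grab_frame, camera_model, env
import cv2
s=readout.sense(); print({k:s[k] for k in ('time','tool_pos','tcp_rot','ft_force','width')}, env.grasp_offset)
for n in ('side','top','wrist'):
    p,d=grab_frame(n); cv2.imwrite(f'pics/{n}0.png',p); m=camera_model(n); print(n,m)
E
```

```text
pics
{'time': 0.0, 'tool_pos': array([ 0.14486695, -0.55621176,  0.23069233]), 'tcp_rot': array([ 0.55975743, -0.55918867,  0.43272182, -0.43212438]), 'ft_force': array([ 0.03768835, -0.5538977 ,  1.35177709]), 'width': 0.9999553522995246} 0.0187
side {'fx': 473.7772603576142, 'fy': 473.7772603576142, 'cx': 323.79622901475204, 'cy': 231.37202993149492, 'dist_coeffs': array([-0.1243802,  0.       ,  0.       ,  0.       ,  0.       ]), 'rvec': array([ 0.18047651, -2.62587002,  1.6143995 ]), 'tvec': array([ 0.5210506 , -0.03056463,  1.05690365])}
top {'fx': 463.5144565415603, 'fy': 463.5144565415603, 'cx': 318.03377368979466, 'cy': 242.40274273917152, 'dist_coeffs': array([0.03839004, 0.        , 0.        , 0.        , 0.        ]), 'rvec': array([ 2.10769991, -2.13626992,  0.18340621]), 'tvec': array([0.28881354, 0.47822861, 0.91843034])}
wrist {'fx': 415.8053267359072, 'fy': 415.8053267359072, 'cx': 314.35579963400494, 'cy': 239.00706894669975, 'dist_coeffs': array([0.01445578, 0.        , 0.        , 0.        , 0.        ]), 'mount': array([[ 9.99999999e-01, -4.63466465e-05,  2.77668865e-05,
         7.29726615e-05],
       [-3.90981029e-05, -2.66086995e-01,  9.63949018e-01,
        -1.42738007e-01],
       [-3.72873970e-05, -9.63949018e-01, -2.66086996e-01,
         6.73102150e-02],
       [ 0.00000000e+00,  0.00000000e+00,  0.00000000e+00,
         1.00000000e+00]])}
```

View pics/top0.png

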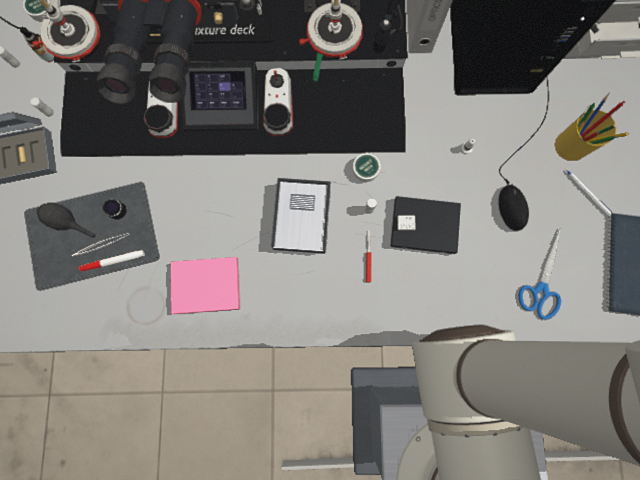

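View pics/side0.png

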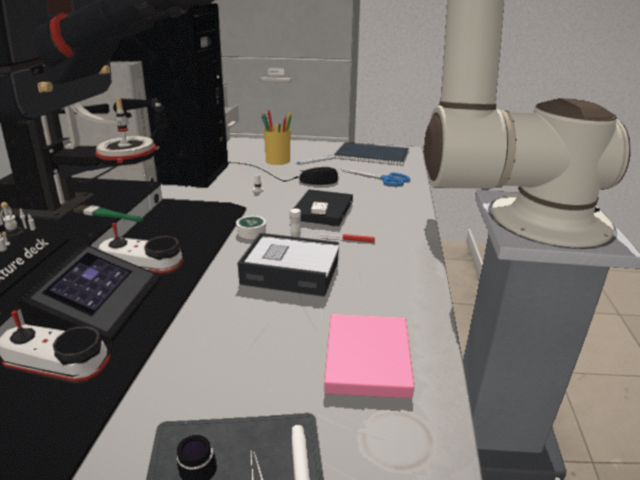

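View pics/wrist0.png

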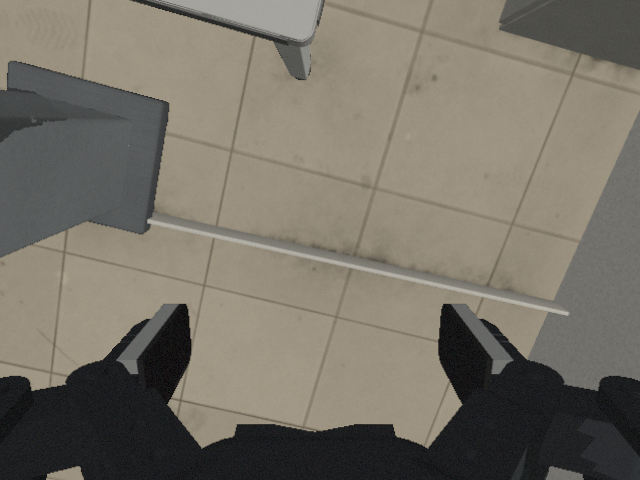

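The top view shows the case at about (300,216) and the black plate at (426,224) with the gauge block at (406,222). The pink look-alike is at (205,285) and a grey tray at (90,235), and I'll leave both alone. The black slab fits because it is black granite with the block on its +y (left) side.

```bash
cat > h.py <<'E'
import numpy as np, cv2
from scipy.spatial.transform import Rotation as R
from bench import readout, grab_frame, camera_model, order, silhouettes, spot_point, env
def quat(q): return R.from_quat([q[1],q[2],q[3],q[0]])
def ext(name,s=None):
    """returns Rcw,tcw : world point = Rcw@pc + tcw"""
    m=camera_model(name)
    if 'mount' in m:
        s=s or readout.sense(); Rt=quat(s['tcp_rot']).as_matrix(); M=m['mount']
        return m,Rt@M[:3,:3],Rt@M[:3,3]+s['tool_pos']
    Rw=cv2.Rodrigues(np.array(m['rvec']))[0]
    return m,Rw.T,-Rw.T@np.array(m['tvec'])
def KD(m): return np.array([[m['fx'],0,m['cx']],[0,m['fy'],m['cy']],[0,0,1.]]),np.array(m['dist_coeffs'])
def rays(name,uv,s=None):
    m,Rc,t=ext(name,s);K,D=KD(m)
    n=cv2.undistortPoints(np.array(uv,float).reshape(-1,1,2),K,D).reshape(-1,2)
    return (Rc@np.c_[n,np.ones(len(n))].T).T,t
def atz(name,uv,z,s=None):
    d,t=rays(name,uv,s); z=np.broadcast_to(z,len(d))
    return t+d*((z-t[2])/d[:,2])[:,None]
def atdepth(name,uv,dep,s=None):
    d,t=rays(name,uv,s); return t+d*np.asarray(dep)[:,None]
def proj(name,P,s=None):
    m,Rc,t=ext(name,s);K,D=KD(m)
    Rw=Rc.T; return cv2.projectPoints(np.array(P,float).reshape(-1,1,3),cv2.Rodrigues(Rw)[0],-Rw@t,K,D)[0].reshape(-1,2)
def rect(P):
    c,(w,h),a=cv2.minAreaRect((P[:,:2]*1000).astype(np.float32)); return np.round(c,1),round(w,1),round(h,1),round(a,2)
E
cat > a.py <<'E'
from h import *
for cam in ('top','side'):
    s=readout.sense(); p,d=grab_frame(cam)
    for l in ('case','cover','plate','gauge_block_center'):
        for q in silhouettes(cam,l)[:3]:
            m=q['pixels'].astype(bool); v,u=np.nonzero(m)
            dd=d[v,u]; k=dd>0
            P=atdepth(cam,np.c_[u,v][k],dd[k])
            zt=np.percentile(P[:,2],90); 
            T=P[abs(P[:,2]-zt)<.006]
            print(cam,l,round(q['confidence'],2),np.round(q['xy'],1),m.sum(),'z90',round(zt,4),'rect',rect(T))
    for l in ('case','cover_pad','plate','plate_top','gauge_block_center','peg_rear','peg_front'):
        z={'case':0,'cover_pad':.039,'plate':0,'plate_top':.024,'gauge_block_center':.0295}.get(l,.033)
        for q in spot_point(cam,l)[:3]:
            print(cam,'pt',l,round(q['confidence'],2),np.round(q['xy'],1),np.round(atz(cam,[q['xy']],z)[0],4))
E
python3 a.py
```

```text
top case 0.9 [304.8 217.3] 3884 z90 0.0432 rect (array([544.6, 317.7]), 115.8, 151.4, 85.24)
top cover 0.67 [297.6 218.1] 3175 z90 0.0416 rect (array([541.1, 317.7]), 101.7, 144.6, 85.08)
top plate 0.88 [200.2 284.6] 3626 z90 0.0263 rect (array([399.2, 522.4]), 110.1, 138.8, 3.26)
top plate 0.83 [427.9 223.7] 3170 z90 0.0259 rect (array([523.1,  51.8]), 139.5, 110.0, 82.67)
top plate 0.59 [306.2 219. ] 3898 z90 0.0432 rect (array([544.6, 317.6]), 115.9, 151.4, 85.24)
top gauge_block_center 0.58 [409.7 226.9] 241 z90 0.0372 rect (array([524.3,  94.8]), 29.2, 35.2, 0.47)
top pt case 0.64 [307.6 221.2] [0.538 0.305 0.   ]
top pt case 0.31 [408.2 224.3] [0.5277 0.0852 0.    ]
top pt cover_pad 0.98 [305.3 204.8] [0.5648 0.3084 0.039 ]
top pt plate 0.86 [205.4 283.1] [0.4052 0.5252 0.    ]
top pt plate 0.61 [425.7 223. ] [0.5301 0.047  0.    ]
top pt plate_top 0.97 [206.8 283. ] [0.403  0.5162 0.024 ]
top pt gauge_block_center 0.74 [406.9 224.8] [0.5202 0.0936 0.0295]
top pt peg_rear 0.77 [303.8 195.3] [0.5875 0.3117 0.033 ]
top pt peg_rear 0.52 [424.6 221. ] [0.527  0.0567 0.033 ]
top pt 
[... 375 characters left out ...]
 0.0238 rect (array([522. ,  54.8]), 141.4, 109.5, 82.42)
side gauge_block_center 0.68 [321.9 208. ] 146 z90 0.0345 rect (array([523.3,  97.8]), 28.8, 38.9, 1.84)
side pt case 0.68 [291.1 276. ] [0.5406 0.3285 0.    ]
side pt cover_pad 0.7 [274.9 252.7] [0.5701 0.3195 0.039 ]
side pt plate 0.74 [369.4 361.8] [0.3956 0.526  0.    ]
side pt plate_top 0.79 [321.7 200.7] [0.5246 0.046  0.024 ]
side pt plate_top 0.64 [366.1 347.7] [0.4016 0.5258 0.024 ]
side pt gauge_block_center 0.68 [320.7 208.9] [0.5193 0.103  0.0295]
side pt peg_rear 0.64 [268.3 257. ] [0.5806 0.3257 0.033 ]
side pt peg_front 0.87 [296.5 260.8] [0.5302 0.3308 0.033 ]
side pt peg_front 0.21 [322.1 208.8] [0.5154 0.1097 0.033 ]
```

Run:
```python
from h import *
s=readout.sense(); print(s['time'],np.round(quat(s['tcp_rot']).as_matrix(),3))
p,d=grab_frame('top')
v,u=np.mgrid[0:480:2,0:640:2]; u=u.ravel();v=v.ravel();k=d[v,u]>0
P=atdepth('top',np.c_[u,v][k],d[v,u][k])
H={}
for x in np.arange(.2,.85,.05):
    row=[]
    for y in np.arange(.5,-.7,-.05):
        q=(abs(P[:,0]-x)<.025)&(abs(P[:,1]-y)<.025)
        row.append('%4d'%(1000*P[q,2].max()) if q.any() else '   .')
    print('%.2f'%x,' '.join(row))
c=cv2.resize(p[150:300,250:480],None,fx=3.4,fy=3.4,interpolation=cv2.INTER_CUBIC);cv2.imwrite('pics/crop1.png',c)
# frames overlay check
def fr(o,yaw,pts):
    c,s_=np.cos(yaw),np.sin(yaw); return [[o[0]+c*a-s_*b,o[1]+s_*a+c*b,z] for a,b,z in pts]
print(np.round(fr((.544,.318),-.083,[(40,0,33),(-.014,0,.033)]),3))
print(d[205,305])
```

```text
1.35 [[ 0.252 -0.     0.968]
 [-0.968  0.     0.252]
 [-0.    -1.     0.   ]]
0.20 -751 -750 -745 -752 -751 -749 -747 -751  234  561  581 -752    .    .    .    .    .    .    .    .    .    .    .    .
0.25    2    2    4    0    3    3    2    2  237  618  588 -757    .    .    .    .    4    0    .    .    .    .    .    .
0.30    4    4    4    4    5    3    4    3  235  625  598  222    3    4   10    4    2    2    0    .    .    .    .    .
0.35   27   27    4    5    5    4    4    3    3    5    5    4    3   13   12    3   12   12   11    .    .    .    .    .
0.40   29   26    4    3    4    4   13   12    3    3    4    5    3   13   11    3   12   13   10    .    .    .    .    .
0.45   27   26   26   41   42   45   12   14   25   28   27    3    5    4   10    3    2   13   12    .    .    .    .    .
0.50    5    3   45   47   43   46    4   25   38   28   29    4    6   37    5    8    4   12   11    .    .    .    .    .
0.55    6    4    5   45   45   47   57   56   38   28   27    3   34   40    4    4   10   13   11    .    .    .    .    .
0.60  483  485    4   46   48   45   17   15   27   24    3    5   30   36    4    2   11    5    3    .    .    .    .    .
0.65  474  476    5    4    3    3   29   28    4    3    5    4    7   11    4  143  147    3    3    .    .    .    .    .
0.70  453  454   39   39   27   28   28   28   29    5    3   44    3    5    6  142  126    2    4    1    .    .    .    .
0.75  442  440  395   72   30   33   29   29   30    4    4    4    4    4    9  143  147    .    4    2    .    .    .    .
0.80   75  385  387   70  194  205  201  252   29    4    5  314   19   15  306    6    4    4    4    3    .    .    .    .
[[ 4.0406e+01 -2.9980e+00  3.3000e+01]
 [ 5.3000e-01  3.1900e-01  3.3000e-02]]
0.98354864
```

View pics/crop1.png

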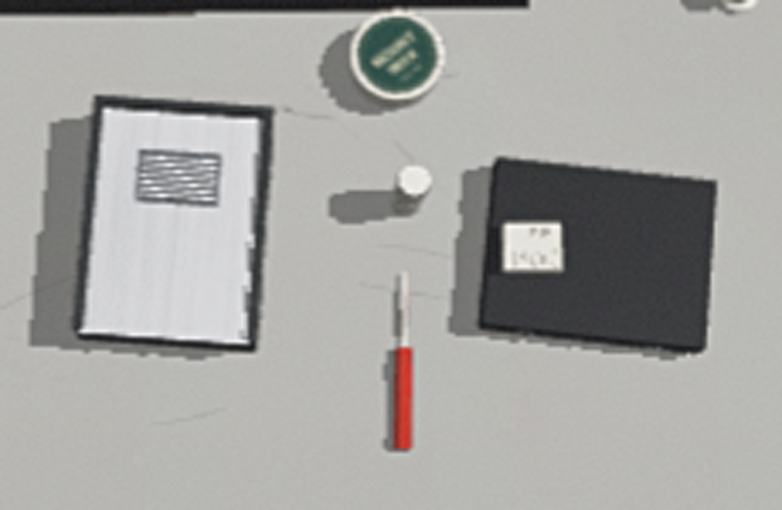

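The crop confirms two things. The case cover's ribbed patch is at about pixel (302,202), and the black plate carries the block. Next I'll travel to above the cover with the fingers shut.

>>> carry_out([
  [[-0.5,0,0.4],[0,0,0],-1],
  [[-1,0,0.8],[0,0,0],-1],
  [[-1,0,0.8],[0,0,0],-1],
], grip_force=40)

```text
time: 1.78
tool_pos: [0.1878, -0.4608, 0.232]
tcp_rot: [-0.56, 0.56, -0.431, 0.432]
ft_force: [0.3, -1.1, 1.0]
width: 0.379
```

>>> carry_out([
  [[-0.5,0,0.42],[0,0,0],-1],
  [[-1,0,0.85],[0,0,0],-1],
  [[-1,0,0.85],[0,0,0],-1],
])

```text
time: 2.15
tool_pos: [0.2342, -0.3647, 0.2325]
tcp_rot: [-0.56, 0.561, -0.43, 0.432]
ft_force: [-0.7, -0.0, 0.5]
width: -0.003
```

>>> carry_out([
  [[-0.5,0,0.42],[0,0,0],-1],
  [[-1,0,0.85],[0,0,0],-1],
  [[-1,0,0.85],[0,0,0],-1],
])

```text
time: 2.52
tool_pos: [0.2803, -0.2688, 0.2328]
tcp_rot: [-0.561, 0.561, -0.429, 0.431]
ft_force: [-0.2, -0.2, -0.2]
width: 0.004
```

>>> carry_out([
  [[-0.5,0,0.42],[0,0,0],-1],
  [[-1,0,0.85],[0,0,0],-1],
  [[-1,0,0.85],[0,0,0],-1],
])

```text
time: 2.9
tool_pos: [0.3264, -0.1729, 0.2329]
tcp_rot: [-0.562, 0.562, -0.428, 0.431]
ft_force: [0.9, -0.8, -1.0]
width: 0.003
```

>>> carry_out([
  [[-0.5,0,0.42],[0,0,0],-1],
  [[-1,0,0.85],[0,0,0],-1],
  [[-1,0,0.85],[0,0,0],-1],
])

```text
time: 3.28
tool_pos: [0.3722, -0.0769, 0.2327]
tcp_rot: [-0.562, 0.563, -0.427, 0.429]
ft_force: [-0.1, -0.2, 0.0]
width: 0.001
```

>>> carry_out([
  [[-0.5,0,0.42],[0,0,0],-1],
  [[-1,0,0.85],[0,0,0],-1],
  [[-1,0,0.85],[0,0,0],-1],
])

```text
time: 3.65
tool_pos: [0.4178, 0.0188, 0.2322]
tcp_rot: [-0.563, 0.564, -0.427, 0.429]
ft_force: [-1.1, 0.2, 0.3]
width: -0.0
```

>>> carry_out([
  [[-0.5,0,0.45],[0,0,0],-1],
  [[-1,0,0.92],[0,0,0],-1],
  [[-1,0,0.92],[0,0,0],-1],
])

```text
time: 4.03
tool_pos: [0.4688, 0.1156, 0.2312]
tcp_rot: [-0.563, 0.564, -0.427, 0.428]
ft_force: [-0.2, -0.7, -0.9]
width: 0.003
```

>>> carry_out([
  [[-0.5,0,0.45],[0,0,0],-1],
  [[-1,0,0.92],[0,0,0],-1],
  [[-1,0,0.92],[0,0,0],-1],
])

```text
time: 4.4
tool_pos: [0.5199, 0.2119, 0.2298]
tcp_rot: [-0.562, 0.565, -0.427, 0.428]
ft_force: [-1.0, -1.1, 0.3]
width: 0.001
```

>>> carry_out([
  [[-0.5,0.3,0.45],[0,0.05,0],-1],
  [[-1,0.6,0.9],[0,0.11,0],-1],
  [[-1,0.6,0.9],[0,0.11,0],-1],
  [[-1,0.6,0.9],[0,0.11,0],-1],
])

```text
time: 4.9
tool_pos: [0.5683, 0.3058, 0.1816]
tcp_rot: [-0.48, 0.483, -0.517, 0.518]
ft_force: [-0.4, -0.6, 0.7]
width: 0.001
```

```bash
cat > w.py <<'E'
from h import *
import sys
tag=sys.argv[1]
s=readout.sense(); p,d=grab_frame('wrist'); cv2.imwrite(f'pics/w_{tag}.png',p)
print(round(s['time'],2),'tcp',np.round(s['tool_pos'],4),'w',round(s['width'],3),'F',np.round(s['ft_force'],1));M=quat(s['tcp_rot']).as_matrix();print('R',np.round(M,4).tolist(),'toolz yaw deg',round(np.degrees(np.arctan2(M[1,2],M[0,2])),2),'j',np.round(s['joints'],2))
def tool(P): return np.round(M.T@(np.array(P)-s['tool_pos'])/.08,3)
for a in sys.argv[2:]:
    l,z=a.split(':')
    for q in spot_point('wrist',l)[:2]:
        P=atz('wrist',[q['xy']],float(z),s)[0]
        print('pt',l,round(q['confidence'],2),np.round(q['xy'],1),np.round(P,4),'tool units',tool(P))
E
python3 w.py 1 cover_pad:.039 case:0
```

```text
4.9 tcp [0.5683 0.3058 0.1816] w 0.001 F [-0.4 -0.6  0.7]
R [[-0.0719, -0.0011, 0.9974], [-0.9974, -0.0042, -0.0719], [0.0043, -1.0, -0.0008]] toolz yaw deg -4.12 j [ 0.38  0.32  1.33 -0.    1.49  2.02]
pt cover_pad 0.57 [300.  219.8] [0.5714 0.315  0.039 ] tool units [-0.125  1.783  0.032]
pt case 0.93 [297.9 239.5] [0.5465 0.3198 0.    ] tool units [-0.166  2.27  -0.283]
```

View pics/w_1.png

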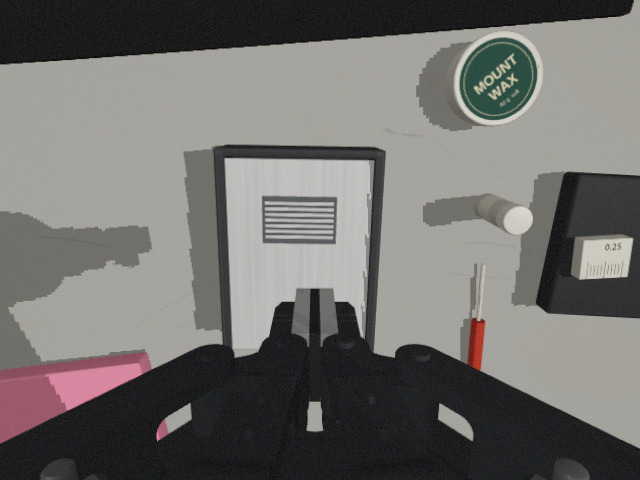

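The shut fingers are above the cover, with the ribbed patch at (300,220). I'll descend onto it.

>>> carry_out([
  [[-0.12,0.5,0.02],[0,0.003,0],-1],
  [[-0.12,1,0.02],[0,0.003,0],-1],
  [[-0.12,1,0.02],[0,0.003,0],-1],
])

```text
time: 5.42
tool_pos: [0.5692, 0.3144, 0.1011]
tcp_rot: [-0.477, 0.481, -0.52, 0.521]
ft_force: [-0.5, -0.2, 0.6]
width: -0.002
```

>>> carry_out([
  [[0,0.4,0],[0,0,0],-1],
  [[0,0.65,0],[0,0,0],-1],
  [[0,0.65,0],[0,0,0],-1],
])

```text
time: 5.8
tool_pos: [0.569, 0.3138, 0.0491]
tcp_rot: [-0.477, 0.481, -0.52, 0.521]
ft_force: [-0.2, 0.4, 1.3]
width: -0.001
```

```bash
python3 w.py 2 cover_pad:.039
python3 - <<'E'
import cv2
E
```

```text
5.8 tcp [0.569  0.3138 0.0491] w -0.001 F [-0.2  0.4  1.3]
R [[-0.0823, -0.0037, 0.9966], [-0.9966, -0.005, -0.0823], [0.0053, -1.0, -0.0033]] toolz yaw deg -4.72 j [ 0.39  0.42  1.47 -0.    1.25  2.04]
pt cover_pad 0.74 [309.7 294.1] [0.5716 0.3152 0.039 ] tool units [-0.022  0.127  0.032]
```

View pics/w_2.png

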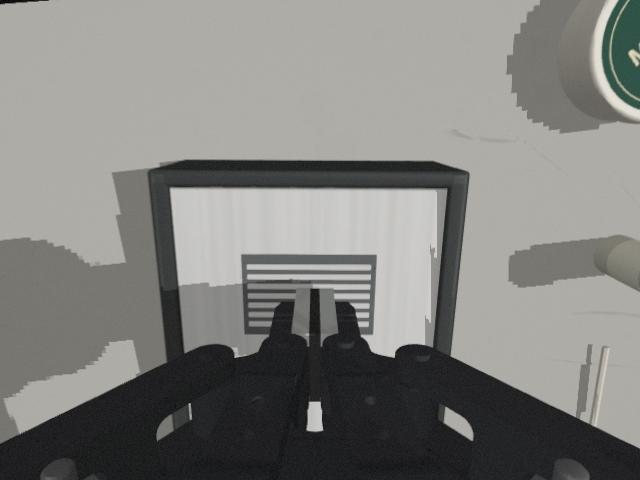

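>>> carry_out([
  [[0,0.06,0],[0,0,0],-1],
  [[0,0.11,0],[0,0,0],-1],
  [[0,0.125,0],[0,0,0],-1],
])

```text
time: 6.28
tool_pos: [0.5697, 0.3142, 0.0405]
tcp_rot: [-0.478, 0.48, -0.519, 0.521]
ft_force: [-0.4, 0.7, -0.1]
width: 0.0
```

>>> carry_out([
  [[0,0.025,0],[0,0,0],-1],
  [[0,0.025,0],[0,0,0],-1],
])

```text
time: 6.52
tool_pos: [0.5702, 0.3143, 0.0393]
tcp_rot: [-0.478, 0.48, -0.519, 0.521]
ft_force: [0.1, -2.3, 7.9]
width: -0.004
```

>>> carry_out([
  [[0,0.014,-0.08],[0,0,0],-1],
  [[0,0.014,-0.18],[0,0,0],-1],
  [[0,0.015,-0.3],[0,0,0],-1],
  [[0,0.015,-0.3],[0,0,0],-1],
])

```text
time: 7.02
tool_pos: [0.5463, 0.3164, 0.0393]
tcp_rot: [-0.479, 0.48, -0.519, 0.521]
ft_force: [-2.4, -2.0, 10.9]
width: 0.003
```

```bash
python3 w.py 3 cover_pad:.039
```

```text
7.03 tcp [0.5463 0.3164 0.0393] w 0.003 F [-2.4 -2.  10.9]
R [[-0.0818, 0.0012, 0.9966], [-0.9966, -0.0035, -0.0818], [0.0034, -1.0, 0.0015]] toolz yaw deg -4.69 j [ 0.4   0.39  1.53 -0.    1.22  2.06]
```

View pics/w_3.png

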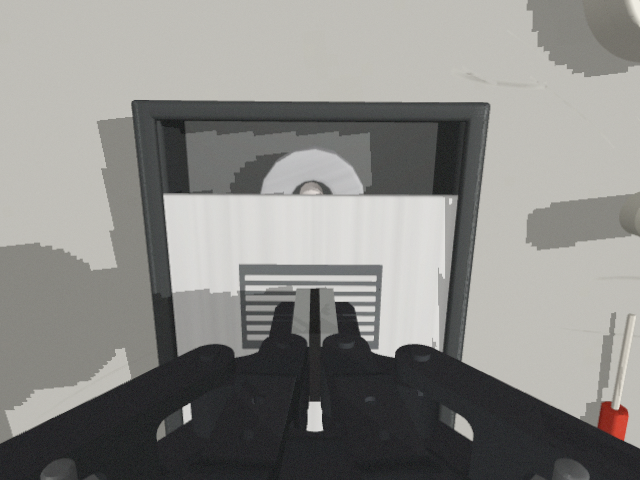

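The cover follows without slipping, and a ring shows on the rear peg at (312,180). I'll keep dragging.

>>> carry_out([
  [[0,0.015,-0.1],[0,0,0],-1],
  [[0,0.015,-0.22],[0,0,0],-1],
  [[0,0.015,-0.34],[0,0,0],-1],
  [[0,0.015,-0.46],[0,0,0],-1],
  [[0,0.015,-0.58],[0,0,0],-1],
  [[0,0.015,-0.7],[0,0,0],-1],
  [[0,0.015,-0.7],[0,0,0],-1],
])

```text
time: 8.0
tool_pos: [0.491, 0.3213, 0.0392]
tcp_rot: [-0.479, 0.479, -0.519, 0.521]
ft_force: [-2.0, -0.7, 12.7]
width: -0.003
```

```bash
python3 w.py 4 cover_pad:.039
```

```text
8.0 tcp [0.491  0.3213 0.0392] w -0.003 F [-2.  -0.7 12.7]
R [[-0.0816, 0.003, 0.9967], [-0.9967, -0.0028, -0.0816], [0.0025, -1.0, 0.0033]] toolz yaw deg -4.68 j [ 0.45  0.31  1.65 -0.    1.18  2.1 ]
```

View pics/w_4.png

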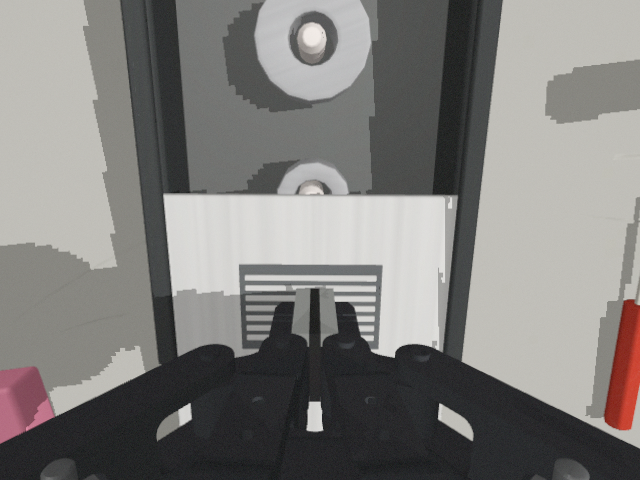

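>>> carry_out([
  [[0,0.014,-0.08],[0,0,0],-1],
  [[0,0.014,-0.16],[0,0,0],-1],
  [[0,0.014,-0.24],[0,0,0],-1],
  [[0,0.014,-0.31],[0,0,0],-1],
  [[0,0.014,-0.36],[0,0,0],-1],
  [[0,0.014,-0.4],[0,0,0],-1],
  [[0,0.014,-0.4],[0,0,0],-1],
])

```text
time: 8.98
tool_pos: [0.4603, 0.3241, 0.0392]
tcp_rot: [-0.48, 0.478, -0.518, 0.522]
ft_force: [1.2, -1.3, 11.2]
width: -0.002
```

```bash
python3 w.py 5 cover_pad:.039
```

```text
8.97 tcp [0.4603 0.3241 0.0392] w -0.002 F [ 1.2 -1.3 11.2]
R [[-0.0817, 0.0056, 0.9966], [-0.9967, -0.0019, -0.0817], [0.0014, -1.0, 0.0058]] toolz yaw deg -4.68 j [ 0.48  0.26  1.71 -0.    1.17  2.13]
```

View pics/w_5.png

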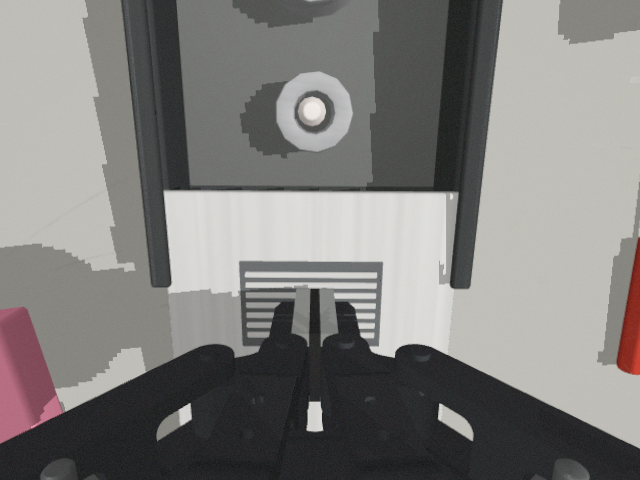

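>>> carry_out([
  [[0,0.015,-0.04],[0,0,0],-1],
  [[0,0.015,-0.08],[0,0,0],-1],
  [[0,0.015,-0.12],[0,0,0],-1],
  [[0,0.015,-0.12],[0,0,0],-1],
])

```text
time: 9.57
tool_pos: [0.4519, 0.3253, 0.0393]
tcp_rot: [-0.481, 0.477, -0.518, 0.522]
ft_force: [2.9, -0.3, 10.5]
width: 0.001
```

```bash
python3 w.py 6 cover_pad:.039
```

```text
9.57 tcp [0.4519 0.3253 0.0393] w 0.001 F [ 2.9 -0.3 10.5]
R [[-0.0817, 0.0086, 0.9966], [-0.9967, -0.0007, -0.0817], [-0.0001, -1.0, 0.0087]] toolz yaw deg -4.68 j [ 0.49  0.25  1.73 -0.01  1.16  2.14]
pt cover_pad 0.61 [313.1 284. ] [0.4626 0.3248 0.039 ] tool units [-0.005  0.005  0.133]
```

View pics/w_6.png

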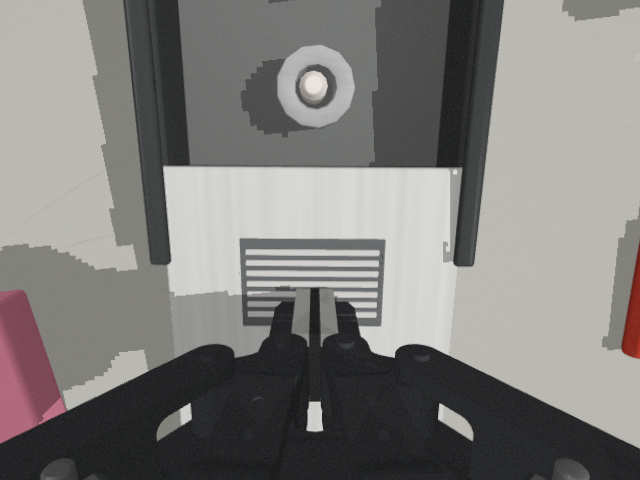

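The fingers slid 8.5 mm while the patch stayed at x≈0.463, so the cover is against its stop. The large ring is on the rear peg. I'll lift off and move over it.

>>> carry_out([
  [[0,-0.3,0],[-0.003,0,0],-1],
  [[0,-0.95,0.3],[-0.003,0,0],-0.5],
  [[0,-0.95,0.8],[-0.003,0,0],0.4],
  [[0,-0.95,0.8],[-0.003,0,0],0.4],
])

```text
time: 10.18
tool_pos: [0.517, 0.3197, 0.116]
tcp_rot: [0.479, -0.479, 0.52, -0.52]
ft_force: [-0.8, -0.1, -0.3]
width: 0.637
```

>>> carry_out([
  [[0,0,0.4],[0,0,0],0.4],
  [[0,0,0.6],[0,0,0],0.4],
  [[0,0,0.6],[0,0,0],0.4],
])

```text
time: 10.55
tool_pos: [0.5649, 0.3156, 0.1154]
tcp_rot: [0.478, -0.479, 0.521, -0.52]
ft_force: [-0.8, -0.5, -0.2]
width: 0.699
```

```bash
cat >> w.py <<'E'
for q in silhouettes('wrist','ring_large_center')[:2]:
    m=q['pixels']; v,u=np.nonzero(m); print('sil large',round(q['confidence'],2),np.round(q['xy'],1),m.sum(),'bbox',u.min(),u.max(),v.min(),v.max())
E
python3 w.py 7 ring_large_center:.019 ring_small_center:.019 peg_rear:.033 peg_front:.033
python3 - <<'E'
import sys; sys.path.insert(0,'.')
from h import *
p,d=grab_frame('top'); cv2.imwrite('pics/t7.png',cv2.resize(p[130:300,230:480],None,fx=3,fy=3,interpolation=cv2.INTER_CUBIC))
for l,z in (('ring_large_center',.019),('ring_small_center',.019),('peg_rear',.033),('peg_front',.033),('cover_pad',.039)):
    for q in spot_point('top',l)[:2]: print(l,round(q['confidence'],2),np.round(q['xy'],1),np.round(atz('top',[q['xy']],z)[0],4))
E
```

```text
10.55 tcp [0.5649 0.3156 0.1154] w 0.699 F [-0.8 -0.5 -0.2]
R [[-0.0836, -0.0008, 0.9965], [-0.9965, 0.0, -0.0836], [0.0, -1.0, -0.0008]] toolz yaw deg -4.8 j [0.39 0.36 1.42 0.   1.37 2.04]
pt ring_large_center 0.81 [317.  205.9] [0.586  0.3122 0.019 ] tool units [0.02  1.205 0.267]
pt ring_small_center 0.9 [313.5 289.5] [0.534  0.3186 0.019 ] tool units [-0.006  1.206 -0.388]
pt peg_rear 0.62 [312.  213.8] [0.5845 0.3151 0.033 ] tool units [-0.015  1.03   0.245]
pt peg_front 0.82 [313.6 298.3] [0.5342 0.3185 0.033 ] tool units [-0.004  1.031 -0.385]
ring_large_center 0.75 [303.7 193.9] [0.5947 0.3124 0.019 ]
ring_small_center 0.65 [423.9 226.3] [0.5186 0.0556 0.019 ]
ring_small_center 0.42 [301.9 226.1] [0.523  0.3168 0.019 ]
peg_rear 0.83 [303.7 193.4] [0.5917 0.3119 0.033 ]
peg_front 0.69 [299.  222.6] [0.5276 0.3223 0.033 ]
```

View pics/w_7.png

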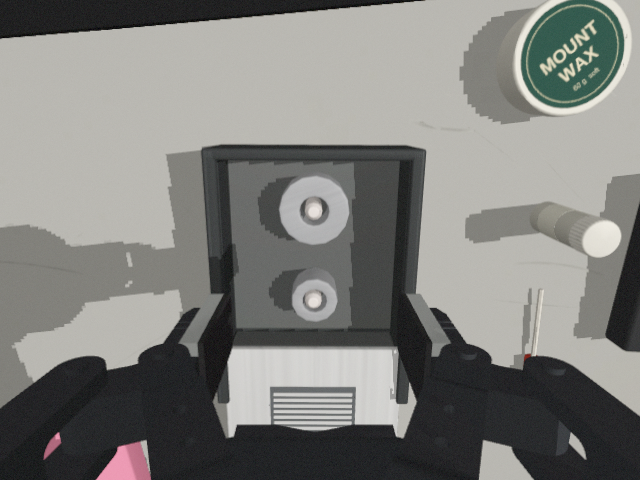

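View pics/t7.png

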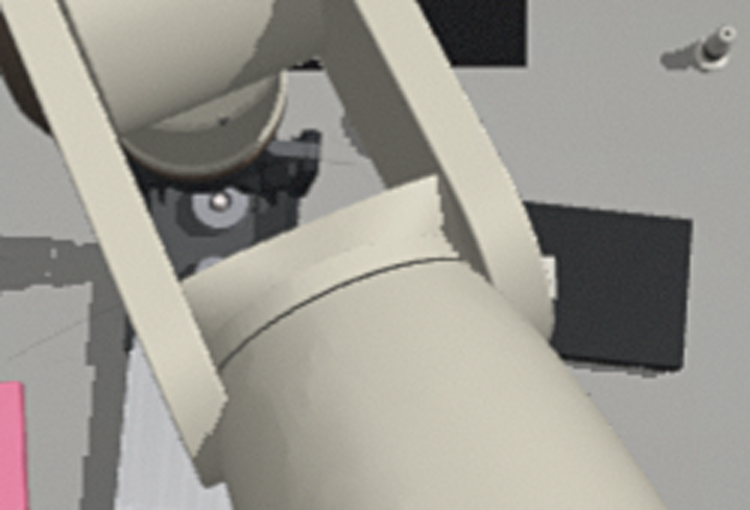

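The large ring (px 314,209, the wider one) is round the rear peg and the small one (314,298) round the front peg. I'll align over the large one.

>>> carry_out([
  [[-0.008,0,0.243],[0,0,0],0.27],
  [[-0.008,0.5,0.243],[0,0,0],0.27],
  [[-0.008,0.62,0.243],[0,0,0],0.27],
  [[-0.008,0.62,0.243],[0,0,0],0.27],
])

```text
time: 11.65
tool_pos: [0.584, 0.3148, 0.0664]
tcp_rot: [0.479, -0.479, 0.521, -0.52]
ft_force: [0.3, 0.3, 0.3]
width: 0.637
```

```bash
python3 w.py 8 ring_large_center:.019 peg_rear:.033
```

```text
11.65 tcp [0.584  0.3148 0.0664] w 0.637 F [0.3 0.3 0.3]
R [[-0.0829, -0.0008, 0.9966], [-0.9966, 0.0, -0.0829], [0.0, -1.0, -0.0008]] toolz yaw deg -4.76 j [0.38 0.43 1.42 0.   1.29 2.03]
pt ring_large_center 0.9 [315.6 264.2] [0.5861 0.3139 0.019 ] tool units [0.009 0.593 0.028]
pt peg_rear 0.65 [314.6 277.1] [0.5848 0.3145 0.033 ] tool units [0.003 0.418 0.011]
sil large 0.84 [327.5 273.6] 5359 bbox 273 358 222 311
```

View pics/w_8.png

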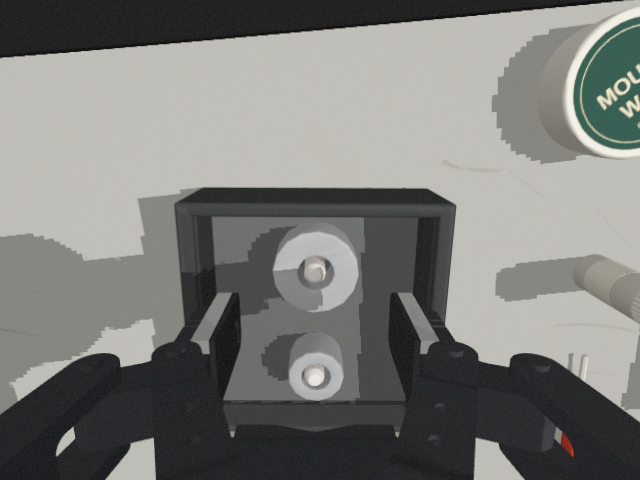

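>>> carry_out([
  [[0.002,0.2,0.015],[0,0,0],0.27],
  [[0.002,0.4,0.015],[0,0,0],0.27],
  [[0.002,0.58,0.015],[0,0,0],0.27],
  [[0.002,0.66,0.015],[0,0,0],0.27],
  [[0.002,0.7,0.015],[0,0,0],0.27],
  [[0.002,0.7,0.015],[0,0,0],0.27],
])

```text
time: 12.6
tool_pos: [0.5861, 0.3149, 0.012]
tcp_rot: [-0.48, 0.478, -0.52, 0.521]
ft_force: [0.1, -0.2, -0.7]
width: 0.635
```

```bash
python3 w.py 9
```

```text
12.6 tcp [0.5861 0.3149 0.012 ] w 0.635 F [ 0.1 -0.2 -0.7]
R [[-0.0828, 0.0021, 0.9966], [-0.9966, 0.0011, -0.0828], [-0.0013, -1.0, 0.002]] toolz yaw deg -4.75 j [0.38 0.48 1.46 0.   1.19 2.03]
sil large 0.78 [314.1 311.6] 10558 bbox 257 376 265 386
```

View pics/w_9.png

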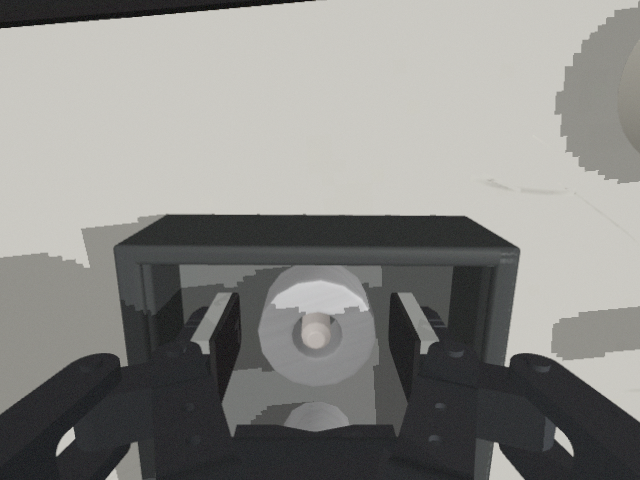

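>>> carry_out([
  [[0,0.04,0],[0,0,0],0.27],
  [[0,0.04,0],[0,0,0],-0.3],
  [[0,0.04,0],[0,0,0],-0.3],
  [[0,0.04,0],[0,0,0],-0.3],
  [[0,0.04,0],[0,0,0],-0.3],
], grip_force=40)

```text
time: 13.32
tool_pos: [0.5863, 0.315, 0.0093]
tcp_rot: [-0.48, 0.478, -0.52, 0.521]
ft_force: [-0.4, -0.2, 2.1]
width: 0.442
```

```bash
python3 w.py 10
```

```text
13.32 tcp [0.5863 0.315  0.0093] w 0.442 F [-0.4 -0.2  2.1]
R [[-0.0829, 0.0028, 0.9966], [-0.9966, 0.0014, -0.0829], [-0.0017, -1.0, 0.0027]] toolz yaw deg -4.76 j [0.38 0.49 1.47 0.   1.19 2.03]
sil large 0.84 [311.7 318.1] 10669 bbox 257 372 269 390
```

View pics/w_10.png

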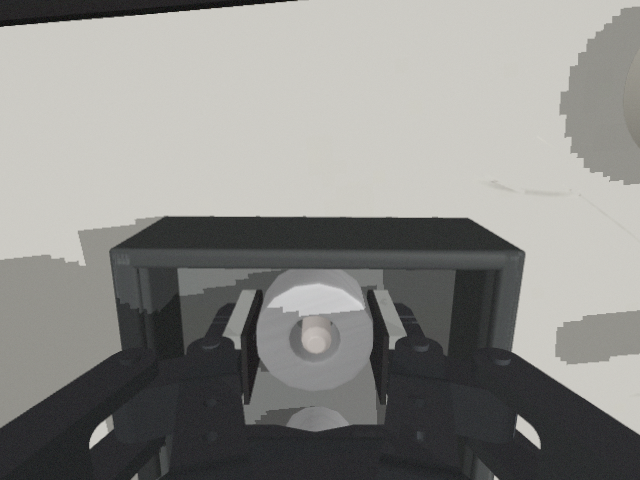

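>>> carry_out([
  [[0,0,0],[0,0,0],-0.6],
  [[0,0,0],[0,0,0],-0.6],
  [[0,0,0],[0,0,0],-0.6],
], grip_force=50)

```text
time: 13.8
tool_pos: [0.5863, 0.3151, 0.0094]
tcp_rot: [-0.48, 0.478, -0.52, 0.521]
ft_force: [-2.1, -0.4, 3.1]
width: 0.443
```

The fingers have stopped on the ring. Now a straight lift.

>>> carry_out([
  [[0,-0.15,0.0],[0,0,0],-0.6],
  [[0,-0.35,0],[0,0,0],-0.6],
  [[0,-0.55,0],[0,0,0],-0.6],
  [[0,-0.75,0],[0,0,0],-0.6],
  [[0,-0.95,0],[0,0,0],-0.6],
  [[0,-0.95,0],[0,0,0],-0.6],
])

```text
time: 14.55
tool_pos: [0.5867, 0.3152, 0.0871]
tcp_rot: [-0.481, 0.477, -0.52, 0.521]
ft_force: [-0.5, 0.5, -3.0]
width: 0.441
```

```bash
python3 w.py 11
python3 - <<'E'
from h import *
p,d=grab_frame('side'); cv2.imwrite('pics/s11.png',cv2.resize(p[120:320,200:440],None,fx=3,fy=3,interpolation=cv2.INTER_CUBIC))
E
```

```text
14.55 tcp [0.5867 0.3152 0.0871] w 0.441 F [-0.5  0.5 -3. ]
R [[-0.0828, 0.0051, 0.9966], [-0.9966, 0.0023, -0.0828], [-0.0028, -1.0, 0.0049]] toolz yaw deg -4.75 j [0.38 0.41 1.4  0.   1.32 2.03]
sil large 0.74 [315.1 332.3] 11583 bbox 257 373 263 390
```

View pics/w_11.png

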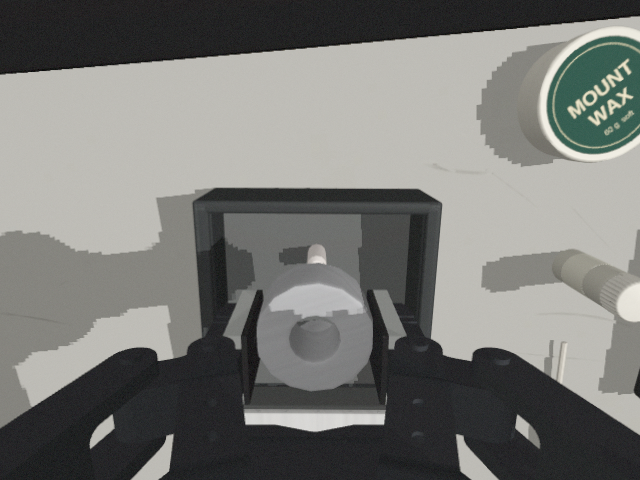

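View pics/s11.png

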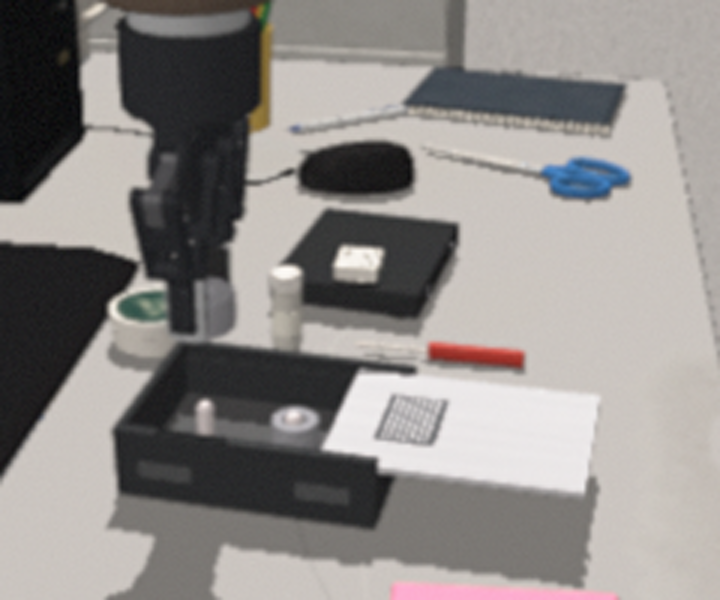

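The ring is lifted. The side view shows the cover open, the small ring in place, and the bare rear peg. I'll carry the ring to the plate above the 57 mm bottle.

>>> carry_out([
  [[0.2,-0.3,-0.03],[-0.0016,0,-0.0009],-0.6],
  [[0.55,-0.3,-0.08],[-0.0016,0,-0.0009],-0.6],
  [[0.91,-0.3,-0.14],[-0.0016,0,-0.0009],-0.6],
  [[0.91,-0.3,-0.14],[-0.0016,0,-0.0009],-0.6],
])

```text
time: 15.2
tool_pos: [0.5681, 0.2416, 0.108]
tcp_rot: [0.477, -0.48, 0.521, -0.52]
ft_force: [0.1, 0.3, -2.4]
width: 0.444
```

>>> carry_out([
  [[0.3,0,-0.05],[0,0,0],-0.6],
  [[0.6,0,-0.1],[0,0,0],-0.6],
  [[0.91,0,-0.14],[0,0,0],-0.6],
  [[0.91,0,-0.14],[0,0,0],-0.6],
])

```text
time: 15.7
tool_pos: [0.5505, 0.1685, 0.1082]
tcp_rot: [0.476, -0.48, 0.522, -0.52]
ft_force: [1.6, -0.0, -1.9]
width: 0.442
```

>>> carry_out([
  [[0.3,0,-0.05],[0,0,0],-0.6],
  [[0.6,0,-0.1],[0,0,0],-0.6],
  [[0.91,0,-0.14],[0,0,0],-0.6],
  [[0.91,0,-0.14],[0,0,0],-0.6],
])

```text
time: 16.2
tool_pos: [0.533, 0.0962, 0.1084]
tcp_rot: [0.476, -0.479, 0.522, -0.521]
ft_force: [1.0, 0.4, -2.1]
width: 0.443
```

```bash
python3 w.py 12 gauge_block_center:.0295 plate_top:.024
python3 - <<'E'
from h import *
s=readout.sense(); p,d=grab_frame('wrist')
for l in ('plate','gauge_block_center'):
  for q in silhouettes('wrist',l)[:2]:
    v,u=np.nonzero(q['pixels']); k=d[v,u]>0; P=atdepth('wrist',np.c_[u,v][k],d[v,u][k],s)
    print(l,round(q['confidence'],2),len(u),rect(P[abs(P[:,2]-np.median(P[:,2]))<.006]),np.median(P[:,2]))
E
```

```text
16.2 tcp [0.533  0.0962 0.1084] w 0.443 F [ 1.   0.4 -2.1]
R [[-0.0873, -0.0047, 0.9962], [-0.9962, -0.0021, -0.0874], [0.0025, -1.0, -0.0045]] toolz yaw deg -5.01 j [ 0.04  0.16  1.68 -0.    1.31  1.7 ]
pt gauge_block_center 0.93 [316. 260.] [0.5265 0.0955 0.0295] tool units [ 0.013  0.987 -0.076]
pt plate_top 0.55 [392.9 258.8] [0.5215 0.0516 0.024 ] tool units [ 0.565  1.057 -0.09 ]
sil large 0.89 [315.7 334.1] 11594 bbox 257 372 263 390
plate 0.58 34715 (array([523.9,  51.9]), 140.1, 109.9, 82.38) 0.024085493089486376
gauge_block_center 0.87 2022 (array([530. ,  95.5]), 35.2, 21.0, 88.24) 0.035055803873973335
```

View pics/w_12.png

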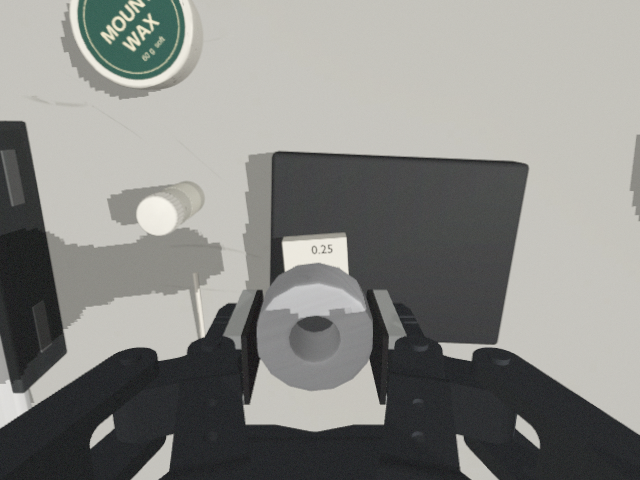

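>>> carry_out([
  [[0.3,0,-0.03],[0.0012,0.007,0.0006],-0.6],
  [[0.6,0,-0.06],[0.0012,0.0144,0.0006],-0.6],
  [[0.873,0.2,-0.087],[0.0012,0.0144,0.0006],-0.6],
  [[0.873,0.4,-0.087],[0.0012,0.0144,0.0006],-0.6],
  [[0.873,0.6,-0.087],[0.0012,0.0144,0.0006],-0.6],
  [[0.873,0.7,-0.087],[0.0012,0.0144,0.0006],-0.6],
  [[0.873,0.7,-0.087],[0.0012,0.0144,0.0006],-0.6],
])

```text
time: 17.42
tool_pos: [0.5198, 0.029, 0.0519]
tcp_rot: [0.466, -0.467, 0.532, -0.531]
ft_force: [-0.1, 0.1, -1.9]
width: 0.447
```

```bash
python3 w.py 13 gauge_block_center:.0295 plate_top:.024
```

```text
17.43 tcp [0.5198 0.029  0.0519] w 0.447 F [-0.1  0.1 -1.9]
R [[-0.1296, -0.002, 0.9916], [-0.9916, -0.0004, -0.1296], [0.0006, -1.0, -0.0019]] toolz yaw deg -7.44 j [-0.09  0.17  1.79 -0.    1.18  1.61]
pt gauge_block_center 0.63 [156.7 296.9] [0.5246 0.0962 0.0295] tool units [-0.841  0.28  -0.049]
pt plate_top 0.8 [261.8 280. ] [0.5243 0.0514 0.024 ] tool units [-0.286  0.349  0.02 ]
sil large 0.65 [316.6 330.6] 11585 bbox 257 373 263 391
```

View pics/w_13.png

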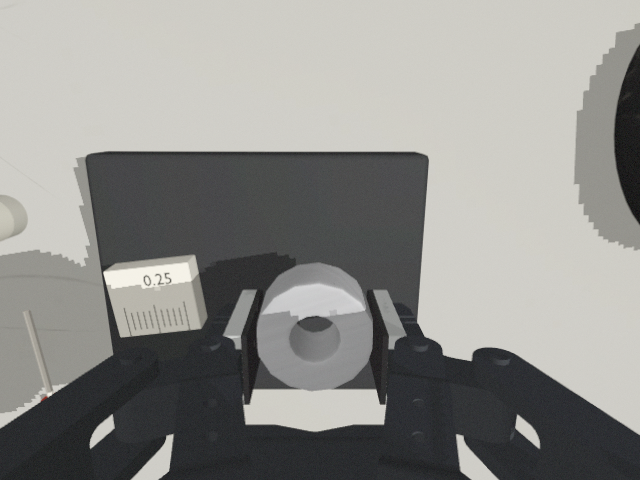

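Positioned 67 mm from the block, giving a gap of about 30 mm. I'll lower gently.

>>> carry_out([
  [[0,0.12,0],[0,0,0],-0.6],
  [[0,0.22,0],[0,0,0],-0.6],
  [[0,0.29,0],[0,0,0],-0.6],
  [[0,0.31,0],[0,0,0],-0.6],
  [[0,0.31,0],[0,0,0],-0.6],
])

```text
time: 18.25
tool_pos: [0.5204, 0.0285, 0.0282]
tcp_rot: [-0.466, 0.467, -0.531, 0.532]
ft_force: [0.7, 1.0, -2.9]
width: 0.448
```

>>> carry_out([
  [[0,0.01,0],[0,0,0],-0.6],
  [[0,0.018,0],[0,0,0],-0.6],
  [[0,0.018,0],[0,0,0],-0.6],
])

```text
time: 18.62
tool_pos: [0.5204, 0.0285, 0.0268]
tcp_rot: [-0.466, 0.467, -0.531, 0.532]
ft_force: [-0.1, 0.5, -2.1]
width: 0.446
```

>>> carry_out([
  [[0,0.01,0],[0,0,0],-0.6],
  [[0,0.016,0],[0,0,0],-0.6],
  [[0,0.016,0],[0,0,0],-0.6],
])

```text
time: 19.0
tool_pos: [0.5204, 0.0286, 0.0255]
tcp_rot: [-0.466, 0.467, -0.531, 0.532]
ft_force: [0.5, 0.2, -3.5]
width: 0.441
```

>>> carry_out([
  [[0,0.006,0],[0,0,0],-0.6],
  [[0,0.01,0],[0,0,0],-0.6],
  [[0,0.01,0],[0,0,0],-0.6],
])

```text
time: 19.38
tool_pos: [0.5204, 0.0285, 0.0253]
tcp_rot: [-0.466, 0.467, -0.531, 0.532]
ft_force: [-4.2, 0.4, 10.4]
width: 0.443
```

That is contact at the expected height (TCP 0.0253). I'll release a little.

>>> carry_out([
  [[0,0,0],[0,0,0],-0.6],
  [[0,0,0],[0,0,0],0.0],
  [[0,0,0],[0,0,0],0.25],
  [[0,0,0],[0,0,0],0.25],
])

```text
time: 19.88
tool_pos: [0.5204, 0.0285, 0.0253]
tcp_rot: [-0.466, 0.466, -0.531, 0.532]
ft_force: [0.7, -1.2, -0.5]
width: 0.625
```

```bash
python3 w.py 14 gauge_block_center:.0295 plate_top:.024 ring_large_center:.035
```

```text
19.88 tcp [0.5204 0.0285 0.0253] w 0.625 F [ 0.7 -1.2 -0.5]
R [[-0.13, 0.0001, 0.9915], [-0.9915, -0.0007, -0.13], [0.0006, -1.0, 0.0002]] toolz yaw deg -7.47 j [-0.09  0.2   1.82 -0.    1.12  1.61]
pt gauge_block_center 0.82 [131.8 324.5] [0.5258 0.0949 0.0295] tool units [-0.832 -0.053 -0.041]
pt plate_top 0.58 [248.5 309.4] [0.5237 0.053  0.024 ] tool units [-0.309  0.016  0.001]
pt ring_large_center 0.69 [317.9 325.6] [0.5193 0.0273 0.035 ] tool units [ 0.017 -0.121 -0.013]
sil large 0.89 [316.2 335.2] 11419 bbox 256 374 264 390
```

View pics/w_14.png

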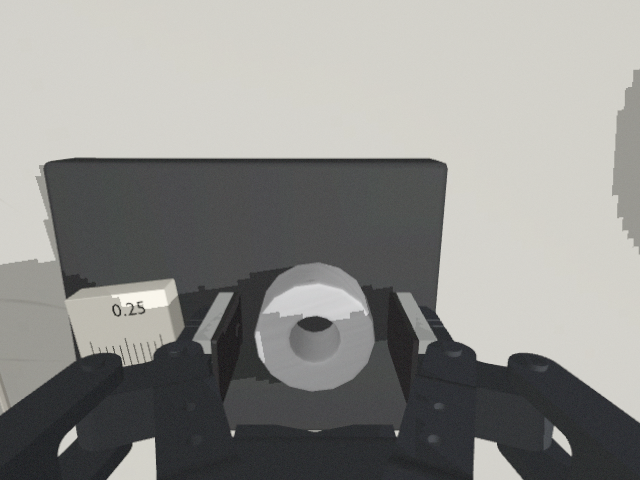

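Released, with both fingers clear of the ring and the block. I'll rise straight up.

>>> carry_out([
  [[0,-0.2,0],[0,0,0],0.25],
  [[0,-0.5,0],[0,0,0],0.25],
  [[0,-1,0],[0,0,0],0.25],
  [[0,-1,0],[0,0,0],0.25],
])

```text
time: 20.62
tool_pos: [0.522, 0.0285, 0.1093]
tcp_rot: [-0.468, 0.465, -0.53, 0.533]
ft_force: [0.4, 0.2, -0.4]
width: 0.628
```

>>> carry_out([
  [[0.3,-0.5,-0.3],[0,0,0],0.25],
  [[0.9,-0.9,-0.8],[0,0,0],0.25],
  [[0.9,-0.9,-0.8],[0,0,0],0.25],
])

```text
time: 21.0
tool_pos: [0.4478, -0.0359, 0.1833]
tcp_rot: [-0.468, 0.464, -0.529, 0.535]
ft_force: [0.2, 0.9, -0.1]
width: 0.626
```

>>> carry_out([
  [[0.5,0,0],[0,0,0],0.25],
  [[1,0,0],[0,0,0],0.25],
  [[1,0,0],[0,0,0],0.25],
])

```text
time: 21.38
tool_pos: [0.437, -0.1169, 0.183]
tcp_rot: [-0.467, 0.464, -0.53, 0.535]
ft_force: [-1.0, -0.4, 0.0]
width: 0.625
```

Run:
```python
from h import *
s=readout.sense(); print(s['time'],s['tool_pos'],s['ft_force'])
for cam in ('top','side'):
    p,d=grab_frame(cam)
    for l in ('ring_large_center','ring_small_center','gauge_block_center','plate','cover'):
        for q in silhouettes(cam,l)[:2]:
            v,u=np.nonzero(q['pixels']); k=d[v,u]>0; P=atdepth(cam,np.c_[u,v][k],d[v,u][k],s)
            if len(P)<10: continue
            zt=np.percentile(P[:,2],80); print(cam,l,round(q['confidence'],2),np.round(q['xy']),len(u),rect(P[abs(P[:,2]-zt)<.006]),'z',round(zt,4))
    if cam=='top': c=p[140:330,240:490]
    else: c=p[150:330,220:460]
    cv2.imwrite(f'pics/{cam}15.png',cv2.resize(c,None,fx=3,fy=3,interpolation=cv2.INTER_CUBIC))
for q in spot_point('top','cover_pad')[:1]: print(q['confidence'],atz('top',[q['xy']],.039))
```

```text
21.375 [ 0.43701952 -0.1168619   0.18301003] [-0.98201559 -0.36618026  0.03489406]
top ring_large_center 0.69 [439. 220.] 274 (array([519.1,  29.3]), 36.4, 38.1, 43.88) z 0.0466
top gauge_block_center 0.58 [407. 224.] 268 (array([524.3,  95. ]), 35.6, 29.0, 89.73) z 0.0359
top gauge_block_center 0.43 [301. 241.] 6603 (array([491. , 322.6]), 116.1, 260.2, 85.0) z 0.0407
top plate 0.83 [424. 227.] 2880 (array([523.2,  51.6]), 140.0, 111.0, 82.94) z 0.0251
top plate 0.75 [200. 283.] 3534 (array([399.5, 522.3]), 109.6, 138.8, 3.36) z 0.0255
top cover 0.57 [293. 272.] 3461 (array([433.1, 326.7]), 106.0, 143.9, 84.87) z 0.0407
side ring_large_center 0.62 [328. 195.] 264 (array([518.8,  30.5]), 37.4, 37.7, 87.75) z 0.0446
side ring_small_center 0.66 [299. 261.] 171 (array([530.6, 319.2]), 25.9, 28.9, 9.3) z 0.0288
side ring_small_center 0.34 [328. 210.] 1203 (array([521.8,  54.7]), 141.8, 109.8, 82.76) z 0.0233
side gauge_block_center 0.66 [318. 209.] 162 (array([523.9,  98.1]), 39.3, 29.9, 89.13) z 0.0341
side gauge_block_center 0.24 [356. 265.] 2714 (array([432. , 328.8]), 108.2, 142.9, 85.36) z 0.0389
side plate 0.93 [330. 205.] 1197 (array([522.4,  54.3]), 142.0, 110.9, 82.16) z 0.0233
side plate 0.59 [371. 358.] 6650 (array([398.9, 523.5]), 110.3, 142.4, 3.32) z 0.0238
side cover 0.92 [356. 264.] 2821 (array([432.2, 328. ]), 109.3, 144.9, 84.5) z 0.0389
0.97 [[0.46445372 0.32065978 0.039     ]]
```

View pics/top15.png

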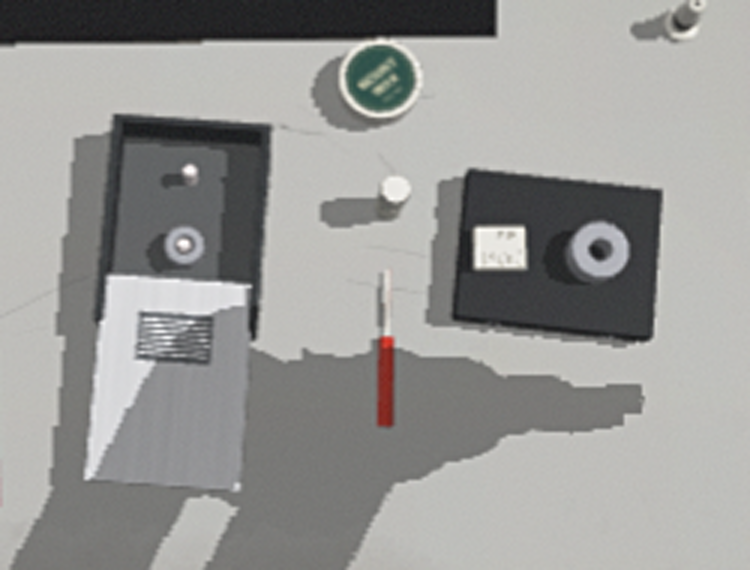

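View pics/side15.png

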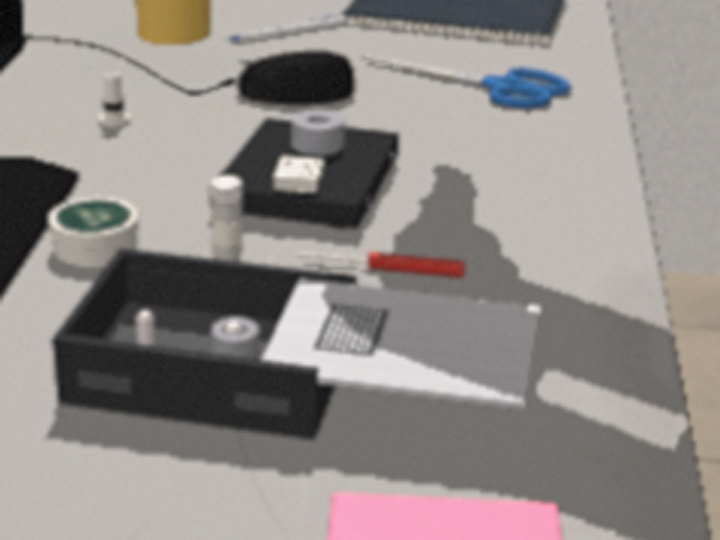

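All checks agree, so I'm handing the job in.

```bash
python3 -c "
from bench import order; print(order.job_done())"
```

```text
the job is handed in; nothing more can be done
None
```

I slid the cover fully open, lifted the larger ring straight off the rear peg and set it flat on the granite plate, 30 mm clear of the gauge block. I handed the job in at about 22 s, with the robot touching nothing; no verdict was reported.

- **Cover:** I pressed on the patch with about 11 N and dragged it back. At the end the fingers slid 8.5 mm while the cover stayed put, so it was against its stop. The cameras put its travel at about 108 mm from its nearly shut start.
- **Large ring:** it stands at about (0.519, 0.029), well inside the plate's edges. The cameras read its top at 45–47 mm, against 46 mm if it stands flat. It touched down with about 10 N.
- **Left alone:** the small ring is still on its front peg. The gauge block measures within 0.2 mm of where it started.
- **Checks that disagreed:** the gripper opening read 37.6 mm on the 40 mm ring, but the fingers had stopped on it and the grip held. A few low-confidence network reports mistook the case, the cover or the plate for other parts; the pictures ruled these out.

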